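# Lay out the parts of an opened phone ready for refitting

## Robot

A 6-joint arm with a two-finger parallel gripper is mounted at the origin on the work surface. World frame = base frame: x ahead of the robot, y to its left, z up, the work surface at z = 0. Lengths are in mm, angles in rad, forces in N, time in s.
With the tool pointing down it reaches from about 300 to 775 mm from the base axis. Payload 14.6 kg.
Tool frame: the origin (TCP) lies at the very end of the fingers, on their centre line; the grasp point (between the pads) lies 19 mm behind it; z points along the fingers, y is the line along which they close (so a half turn about z gives the same grasp; the last joint's range is limited). The gripper opens to 94 mm and grips with 3 to 60 N. Pads are 16 mm wide; open, the fingers measure 119 mm over their backs; the gripper's body (75 mm by 177 mm) begins 78 mm behind the grasp point.
Start: joints at [-0.067, 0.3, 1.521, -0, 1.321, -0.067], TCP at [549.99, -0.002, 205.446] pointing down, gripper open.
Joint ranges: [-3.03, 3.03], [-0.79, 2.21], [0.23, 2.52], [-1.04, 4.18], [0, 3.07], [-2.55, 2.55]. Speed limits (rad/s): [2.22, 2.22, 2.57, 3.14, 3.14, 3.14].

## Interface

Orientations are given as [roll, pitch, yaw] about the fixed x, y, z axes, in that order (R = Rz(yaw) Ry(pitch) Rx(roll)).
In Python, from cell import manip, eyes, ticket gives the robot as it stands. The module is installed in compiled form; this text tells all that it offers.
- The arm moves only by the tool arm_command, never from a script. Its argument "plan" is a list of rows, each a list of 5 numbers: the opening, from -1 (shut) to 1 (fully open), then the shift along the tool's x, y, z in m, then the turn about the tool's z in rad. In form: [[jaw, dx, dy, dz, roll], ...]. A call has 1 to 20 rows; each row shifts and turns the commanded pose from where the row before left it, along the tool's axes as they then stand; what a row does not reach is not made up. A row lasts 1/8 s, in which the tool goes at most 62.5 mm and 10.7 degrees, less where a joint would pass 70% of its speed; a pose out of reach is approached as far as the arm can. A call is refused whole if a number of a shift passes 0.0625 or a number of a turn 0.188, either way. A call with a gripper value outside its range is refused whole. The fingers move at their own pace and stop on an object; "newtons" is the grip in N (left out, the last holds). Time passes only in rows, so rows that do not move let the fingers close. It gives the time, the measured TCP pose, the force, the opening and the grip force at its end, in the units of the state.
- manip.read_state(): the state, without advancing time (a new reading comes with each control period).
- eyes.camera(name): name is "scene" or "side" or "wrist"; returns a dict with "img" (400x640x3 uint8, blue, green, red), "z_map" (400x640 float32, mm along the optical axis (not along the pixel's ray), 0 where there is no reading), "fx", "fy", "cx", "cy" (pixels), "dist" ([k1, k2, p1, p2, k3] as OpenCV has them; the pictures are not rectified), "eye" and "orientation" of the camera in the world. Camera axes: x right, y down, z forward; pixel columns grow to the right and rows downward; lengths in mm; the calibration is good to about 2 mm. A picture is of the moment at which its call begins.
- ticket.sign_off(): hands the job in; it is judged then, once.
The state is a dict: "clock": time; "joints": joint angles; "qd": joint speeds; "effort": joint torques, N m; "eef_pos": TCP position; "eef_rot": TCP orientation; "wrist_force": force on the tool from outside, world axes, zero at the start; "moment": the same for the moment, N m; "finger_gap": finger opening in mm; "finger_force": force on a finger pad.
Only numpy, scipy, OpenCV 4.12 (cv2) and the standard library are available. Lean on these libraries where they do the work, as an engineer would, in place of code of your own. Each camera call takes 0.05 s, during which the arm holds its last target. There are 200 camera calls.

## Task

Lay out the opened phone's parts on the mat, ready for refitting (left, right and behind as seen from the robot): the battery midway between the phone and the display, parallel to the phone and level with its middle, and the camera module straight behind the battery's far end, in line with it, with about 3 cm of mat between them. Lay the circuit board on the other side of the phone, the side away from the display, parallel to the phone and level with its middle, with about 3 cm of mat between them, and stand the screw dish upright on the middle of the board, never tipping it. Keep every part the same way up as it started, let go of all of it, and leave the screwdriver, the bottle and the pry tool alone.

Things in the scene. Friction and masses are not known exactly. Their poses are not given: they have to be found in the camera images.
- phone: opened phone, fixed to the mat: a black tray with a dark metal rim, 150 long (its x) x 74 wide (its y) x 10 mm high, small blue circuit strips at both ends. Origin: centre of its underside. Its x points roughly away from the robot (within about 7 degrees), z up. It may lie on the left or the right of the display.
- display: the phone's display lying face down, fixed to the mat: thin slab with a plain silvery back, a black edge and a small amber patch near its near end, 148 (x) x 72 (y) x 5 mm high. Origin: centre of its underside, x as the phone's, z up. It lies beside the phone, their centres 190 to 210 mm apart along the phone's y.
- battery: loose flat white rigid battery with a black strip and a small brass tab at one end, 84 (x) x 45 (y) x 8 mm (z), about 50 g. Origin: centre of its underside, z up. Either end may point to the far side. All loose parts start on the mat, whose top is 3 mm above the work surface (z = 0.003), in a row in front of the phone and display (on the robot's side), about 160 mm apart, in any order.
- board: loose rigid circuit board: blue, 72 (x) x 42 (y) mm, with a flat pale green metal shield (56 x 40 mm) over its middle whose top is 8 mm above the underside; the board itself is 4 mm thick. About 40 g. Origin: centre of its underside, z up. Either end may point to the far side.
- dish: loose round open steel screw dish with a few small screws fixed inside, 36 mm outer diameter (32 at the foot), 16 mm high, about 40 g. Origin: centre of its underside, z up.
- camera: loose camera module: small dark metal block 26 (x) x 24 (y) x 8 mm with a smaller step and a round lens on top, 12 mm high in all, about 20 g. Origin: centre of its underside, z (the lens side) up. Its yaw at the end does not matter.
- screwdriver: bystander, to be left alone: loose grey screwdriver, 150 mm long, lying to the robot's right of the work. Origin: about the middle of its underside.
- bottle: bystander, to be left alone: loose small bottle, 36 mm diameter, 75 mm high, standing to the robot's left of the work. Origin: centre of its underside.
- pry_tool: bystander, to be left alone: loose flat red plastic pry tool, 143 mm long, 22 wide, 6 high, lying beyond the phone and display. Origin: on its underside, about the middle.
Things that resemble listed ones, but are neither listed nor needed, are in the scene too. What is shaped like the battery but turquoise is not meant. What is shaped like the board but brown is not meant.

How it is judged:
By the outcome, as a careful person would: the job done as asked, in the order asked, and still so for the second after the job is handed in, with the robot touching nothing.
It also fails if it takes over 96 s, if anything falls off the work surface, if the arm or the gripper's body presses on something with over 40 N, if the wrist force passes 120 N, or if a joint passes its speed limit or range.

## Working session

There is one attempt and no reset: what is moved stays moved. The work goes in short steps, Python scripts to look and compute and a tool call to move; the robot and the scene stay as the last step left them, time stands still between calls to the robot, and variables do not carry over. Pictures are saved under pics/ and viewed, at most 14 in all, crops included, and the job is handed in when it is done.

Besides the shell and the picture viewer there is one more tool, called after "Emit:" as name(argument=value, ...), one argument or row to a line, values as JSON. arm_command: Moves the arm, as the interface text tells. Its arguments: {"type":"object","properties":{"plan":{"type":"array"},"newtons":{"type":"number"}},"required":["plan"]}

```bash
mkdir -p pics; ls
python3 - <<'E'
from cell import manip, eyes
import cv2,pickle
for n in ("scene","side"):
    c=eyes.camera(n); cv2.imwrite(f"pics/{n}0.png",c["img"]); pickle.dump(c,open(f"{n}0.pkl","wb"))
    print(n,c["fx"],c["fy"],c["cx"],c["cy"],c["dist"],c["eye"],c["orientation"])
print(manip.read_state())
E
```

```text
pics
scene 464.0385910908255 464.0385910908255 322.12750821470905 198.8548680982399 [0.03989141 0.         0.         0.         0.        ] [1155.27060198  898.47577301  730.94859963] [-2.14978405  0.01114245  2.57715017]
side 427.61854788257295 427.61854788257295 323.19009868371273 203.37847094812992 [0.04003179 0.         0.         0.         0.        ] [ 576.04782084 -885.65525997  603.97444674] [-2.1249903   0.00406567 -0.03896211]
{'clock': 0.1, 'joints': array([-6.66322404e-02,  3.00437390e-01,  1.52151863e+00, -1.30460309e-05,
        1.32069351e+00, -6.65851431e-02]), 'qd': array([ 0.00048359,  0.00107429, -0.00113507, -0.00229834,  0.00072377,
       -0.00175328]), 'effort': array([ 1.84928511e-03, -5.32644153e+01, -3.53284299e+01,  7.10431044e-02,
        2.34944851e-02, -7.30603051e-05]), 'eef_pos': array([ 5.49765163e+02, -8.42325341e-03,  2.04931236e+02]), 'eef_rot': array([-3.14053728e+00, -5.77117139e-05,  1.57075243e+00]), 'wrist_force': array([-0.41205211, -0.85901864,  0.2298702 ]), 'moment': array([ 0.01673664, -0.02635481,  0.00491842]), 'finger_force': 0.0, 'finger_gap': 93.98661404004548}
```

View pics/scene0.png

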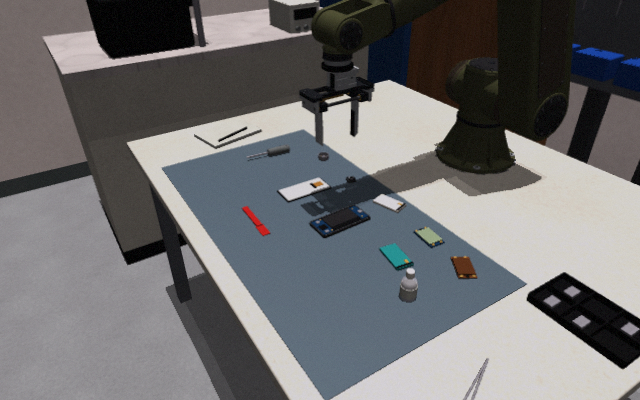

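View pics/side0.png

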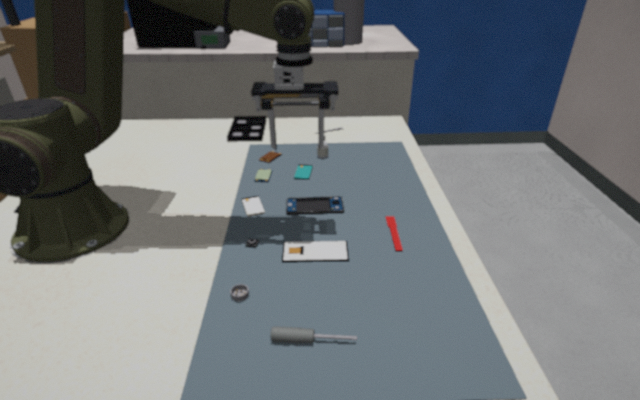

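The scene view shows the phone at (340,220), display (303,189), battery (388,203), board (429,237), camera (351,180) and dish (323,156). The decoys are turquoise (396,256) and brown (463,267). In the side view the same parts are at: phone (315,205), display (316,251), battery (253,205), board (263,175), camera (252,242), dish (240,292). The board's side is therefore the left, +y.

```bash
cat > h.py <<'E'
import numpy as np, cv2, pickle
from scipy.spatial.transform import Rotation as R
def cast(c,px,z):
    px=np.asarray(px,float).reshape(-1,1,2)
    K=np.array([[c["fx"],0,c["cx"]],[0,c["fy"],c["cy"]],[0,0,1]])
    n=cv2.undistortPoints(px,K,np.array(c["dist"])).reshape(-1,2)
    d=np.c_[n,np.ones(len(n))]@R.from_euler("xyz",c["orientation"]).as_matrix().T
    e=np.asarray(c["eye"]); return (e+d*((z-e[2])/d[:,2])[:,None])[:,:2]
def rect(c,mask,z):
    """largest blob -> centre, size, yaw(deg) of long axis, on plane z"""
    cs,_=cv2.findContours(mask.astype(np.uint8),cv2.RETR_EXTERNAL,cv2.CHAIN_APPROX_NONE)
    k=max(cs,key=cv2.contourArea); p=cast(c,k[:,0],z).astype(np.float32)
    (x,y),(w,h),a=cv2.minAreaRect(p)
    if h>w: w,h,a=h,w,a+90
    return np.round([x,y,w,h,(a+90)%180-90],1)
E
python3 - <<'E'
from h import *
from cell import eyes
pts={"scene":dict(phone=(340,220,13),display=(303,189,8),battery=(388,203,11),board=(429,237,11),camera=(351,180,15),dish=(323,156,19),turq=(396,256,11),brown=(463,267,11),bottle=(408,298,3),pry=(256,220,9),sdr=(270,153,10)),
"side":dict(phone=(315,205,13),display=(316,251,8),battery=(253,205,11),board=(263,175,11),camera=(252,242,15),dish=(240,292,19),turq=(303,172,11),brown=(270,157,11),bottle=(323,155,3),pry=(394,233,9),sdr=(305,337,10))}
for n in pts:
    c=pickle.load(open(n+"0.pkl","rb"))
    for k,v in pts[n].items(): print(n,k,cast(c,v[:2],v[2]).round())
c=eyes.camera("wrist"); cv2.imwrite("pics/w0.png",c["img"]); pickle.dump(c,open("w0.pkl","wb")); print({k:c[k] for k in c if k not in("img","z_map")})
E
```

```text
scene phone [[590.  78.]]
scene display [[ 589. -116.]]
scene battery [[431.  82.]]
scene board [[443. 258.]]
scene camera [[448. -71.]]
scene dish [[ 440. -240.]]
scene turq [[559. 270.]]
scene brown [[456. 383.]]
scene bottle [[620. 384.]]
scene pry [[774. -49.]]
scene sdr [[ 568. -371.]]
side phone [[589.  62.]]
side display [[ 587. -125.]]
side battery [[427.  72.]]
side board [[440. 239.]]
side camera [[442. -95.]]
side dish [[ 436. -261.]]
side turq [[558. 253.]]
side brown [[452. 361.]]
side bottle [[623. 385.]]
side pry [[774. -66.]]
side sdr [[ 562. -369.]]
{'fx': 353.19109427240386, 'fy': 353.19109427240386, 'cx': 314.3777332380697, 'cy': 193.6078835650457, 'dist': array([-0.07430865,  0.        ,  0.        ,  0.        ,  0.        ]), 'eye': array([550.84731101,  71.51229023, 383.57994926]), 'orientation': array([ 2.89237535e+00,  3.12257863e-04, -8.25301609e-04])}
```

View pics/w0.png

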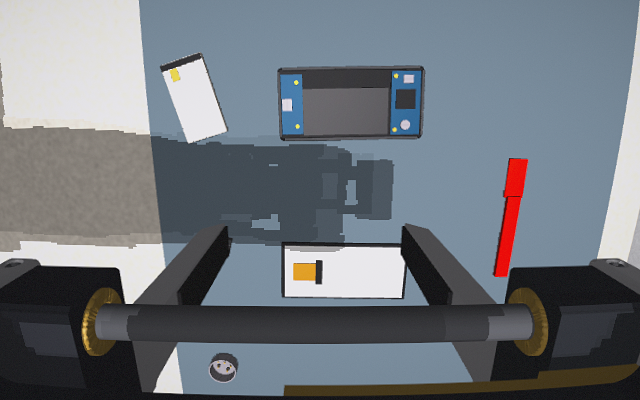

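Run:
```python
from h import *
c=pickle.load(open("w0.pkl","rb")); im=c["img"].astype(int); b,g,r=im[...,0],im[...,1],im[...,2]
print(c["img"][103,460],c["img"][68,300],c["img"][190,370],c["img"][60,185], c["img"][90,200],c["img"][245,320])
def win(m,x0,y0,x1,y1):
    o=np.zeros_like(m,dtype=bool); o[y0:y1,x0:x1]=m[y0:y1,x0:x1]; return o
mat=np.array(c["img"][103,460],int)
n=np.linalg.norm(im,axis=2,keepdims=True)+1
nomat=(np.abs(im/n-mat/np.linalg.norm(mat)).sum(2)>0.12)|(im.sum(2)<150)|(im.sum(2)>500)
cv2.imwrite("pics/m0.png",nomat.astype(np.uint8)*255)
print("phone",rect(c,win(nomat,260,55,440,150),13))
print("disp",rect(c,win(nomat,275,236,409,305),8))
print("batt",rect(c,win(nomat,152,45,240,150),11))
for p,z in(((351,103),13),((344,271),8),((195,98),11)): print(cast(c,p,z), c["z_map"][p[1],p[0]])
```

```text
[157 141 122] [99 94 95] [83 75 64] [55 50 53] [233 230 232] [38 37 35]
phone [588.1  72.3 148.4  72.8   1. ]
disp [ 586.1 -113.   147.5   79.6   -0.6]
batt [426.2  78.4  84.1  46.2 -73.7]
[[588.15370738  72.70460998]] 361.52698
[[ 585.1482445 -117.3104609]] 412.25012
[[427.50045302  78.62417489]] 359.91742
```

View pics/m0.png

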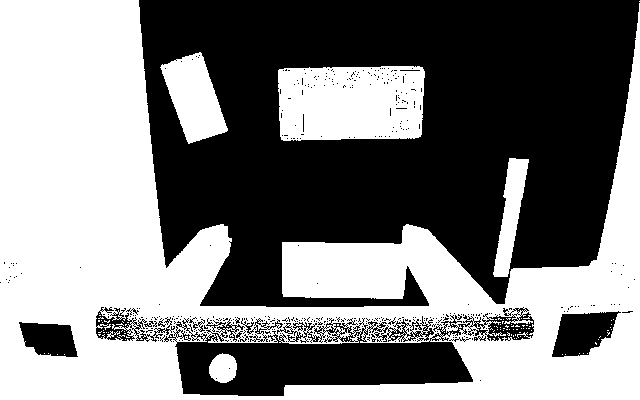

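The mask shows the phone, display, battery and dish as clean blobs. The camera module is hidden behind the finger at about (210,260). Battery is at (426,78), yaw -73.7°, and its size matches. I'll pick it up now.

Emit:
arm_command(
  plan=[
    [1, 0.0196, -0.0308, 0, -0.142],
    [1, 0.0196, -0.0308, 0, -0.142],
    [1, 0.0196, -0.0308, 0, 0],
    [1, 0.0196, -0.0308, 0, 0],
    [1, 0, 0, 0.05, 0],
    [1, 0, 0, 0.05, 0],
    [1, 0, 0, 0.05, 0],
    [1, 0, 0, 0.02, 0],
    [1, 0, 0, 0, 0],
    [1, 0, 0, 0, 0],
  ],
  newtons=15,
)

```text
clock: 1.4
eef_pos: [416.4, 55.1, 36.4]
eef_rot: [3.14, 0.0, 1.855]
wrist_force: [0.1, 0.6, 0.2]
finger_gap: 93.8
finger_force: 0.0
```

Emit:
arm_command(
  plan=[
    [1, 0.0196, 0.0163, 0, 0],
    [1, 0, 0, 0.016, 0],
    [1, 0, 0, 0.009, 0],
    [1, 0, 0, 0.0055, 0],
    [1, 0, 0, 0, 0],
    [-0.3, 0, 0, 0, 0],
    [-0.3, 0, 0, 0, 0],
    [-0.3, 0, 0, 0, 0],
    [-0.3, 0, 0, 0, 0],
    [-0.3, 0, 0, 0, 0],
    [-0.3, 0, 0, 0, 0],
  ],
  newtons=15,
)

```text
clock: 2.78
eef_pos: [425.9, 78.4, 4.9]
eef_rot: [-3.141, -0.0, 1.855]
wrist_force: [0.1, -0.4, 0.9]
finger_gap: 45.0
finger_force: 15.0
```

Emit:
arm_command(
  plan=[
    [-0.3, 0, 0, -0.04, 0],
    [-0.3, 0, 0, -0.05, 0],
    [-0.3, 0, 0, -0.05, 0],
    [-0.3, -0.0353, 0.0316, 0, 0],
    [-0.3, -0.0353, 0.0316, 0, 0],
    [-0.3, -0.0353, 0.0316, 0, 0],
    [-0.3, -0.0353, 0.0316, 0, 0],
    [-0.3, 0, 0, 0, 0.184],
    [-0.3, 0, 0, 0, 0.184],
    [-0.3, 0, 0, 0, 0.184],
    [-0.3, 0, 0, 0, 0.184],
    [-0.3, 0, 0, 0, 0.184],
    [-0.3, 0, 0, 0, 0.184],
    [-0.3, 0, 0, 0, 0.184],
    [-0.3, 0, 0, 0, 0.184],
    [-0.3, 0, 0, 0, 0.184],
    [-0.3, 0, 0, 0, 0.184],
    [-0.3, 0, 0, 0, 0],
    [-0.3, 0, 0, 0, 0],
  ],
)

```text
clock: 5.15
eef_pos: [586.8, -21.7, 144.8]
eef_rot: [-3.142, 0.0, 0.019]
wrist_force: [-0.6, 0.8, 0.0]
finger_gap: 44.8
finger_force: 15.0
```

```bash
cat >> h.py <<'E'
def snap(n):
    from cell import eyes
    c=eyes.camera("wrist"); cv2.imwrite(f"pics/{n}.png",c["img"]); pickle.dump(c,open(n+".pkl","wb")); return c
E
python3 -c "
from h import *
snap('w1')"
```

```text
(no output)
```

View pics/w1.png

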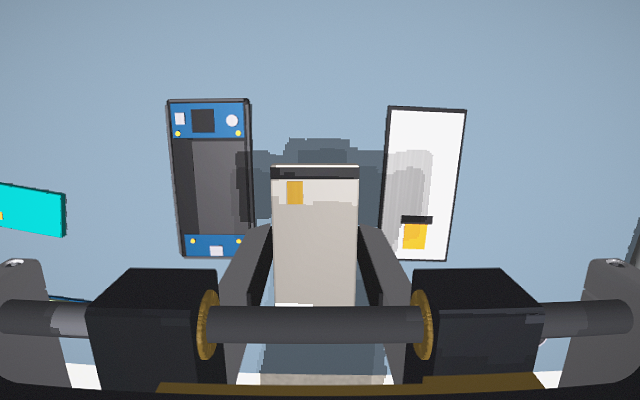

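The wrist view shows the held battery in the middle, the phone at (209,180) and the display at (425,183). Both are fully visible, and turquoise is at the far left. I'll measure both from here.

Run:
```python
from h import *
c=pickle.load(open("w1.pkl","rb")); im=c["img"].astype(int); s=im.sum(2); sat=im.max(2)-im.min(2)
def win(m,x0,y0,x1,y1):
    o=np.zeros_like(m,dtype=bool); o[y0:y1,x0:x1]=m[y0:y1,x0:x1]; return o
print(im[280,140],im[180,330],im[150,345],im[100,300])
n=np.linalg.norm(im,axis=2,keepdims=True)+1
mat=im[100,300]/np.linalg.norm(im[100,300]); nm=(np.abs(im/n-mat).sum(2)>0.15)|(s<150)
cv2.imwrite("pics/m1.png",nm.astype(np.uint8)*255)
print("phone",rect(c,win(nm,150,85,262,262),13)); print("disp",rect(c,win(nm,378,90,480,268),8))
for nme,pts,z in(("phone",[(167,100),(248,98),(254,257),(181,259)],13),("disp",[(388,106),(466,110),(447,261),(379,259)],8)):
    p=cast(c,pts,z); print(nme,p.round(1).tolist(),p.mean(0))
    for i,j in((3,0),(2,1)): d=p[i]-p[j]; print(np.linalg.norm(d),np.degrees(np.arctan2(*(-d[::-1]))))
```

```text
[30 25 26] [219 225 230] [124 111  97] [201 180 156]
phone [629.5  71.2  73.   65.3 -87.6]
disp [ 580.6 -105.6  111.1   46.3   -1.1]
phone [[661.5, 107.3], [663.6, 36.6], [516.7, 34.9], [512.7, 105.9]] [588.61290581  71.18964171]
148.7594126784712 0.535386811904959
146.86364029799776 0.6888373018756538
disp [[659.1, -84.5], [657.7, -154.4], [513.1, -153.2], [514.5, -85.7]] [ 586.10286277 -119.45668092]
144.56681591290914 0.4661396187530379
144.68094373907087 -0.46348247138350723
```

Run:
```python
from h import *
c=pickle.load(open("w1.pkl","rb"))
print(cast(c,[(271,166),(358,165),(272,303),(357,305)],150.8), c["z_map"][220,310], c["eye"])
```

```text
[[ 6.29066016e+02  6.14810958e-01]
 [ 6.30357005e+02 -4.24475683e+01]
 [ 5.52541846e+02  1.15418051e+00]
 [ 5.52157236e+02 -4.58776024e+01]] 182.57184 [659.32679605 -20.44318646 323.43660549]
```

Emit:
arm_command(
  plan=[
    [-0.3, 0, 0.002, 0.05, 0.006],
    [-0.3, 0, 0, 0.05, 0],
    [-0.3, 0, 0, 0.02, 0],
    [-0.3, 0, 0, 0, 0],
    [-0.3, 0, 0, 0, 0],
  ],
)

```text
clock: 5.82
eef_pos: [587.6, -23.8, 26.2]
eef_rot: [3.141, -0.002, 0.01]
wrist_force: [0.1, 0.0, -0.0]
finger_gap: 44.9
finger_force: 15.0
```

Emit:
arm_command(
  plan=[
    [-0.3, -0.001, 0, 0.01, 0],
    [-0.3, 0, 0, 0.007, 0],
    [-0.3, 0, 0, 0.0038, 0],
    [-0.3, 0, 0, 0, 0],
    [-0.3, 0, 0, 0, 0],
    [0.3, 0, 0, 0, 0],
    [0.3, 0, 0, 0, 0],
    [0.3, 0, 0, 0, 0],
    [0.3, 0, 0, -0.02, 0],
    [0.3, 0, 0, -0.05, 0],
    [0.3, 0, 0, -0.05, 0],
    [0.3, 0, 0, -0.05, 0],
    [1, -0.04, 0.02, 0, 0],
    [1, -0.04, 0.02, 0, 0],
    [1, -0.04, 0.02, 0, 0],
    [1, 0, 0, 0, 0],
    [1, 0, 0, 0, 0],
  ],
)

```text
clock: 7.95
eef_pos: [467.0, -84.8, 175.3]
eef_rot: [3.141, -0.002, 0.009]
wrist_force: [-0.4, 0.2, -0.5]
finger_gap: 94.0
finger_force: 0.0
```

```bash
python3 -c "
from h import *
snap('w2')"
```

```text
(no output)
```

View pics/w2.png

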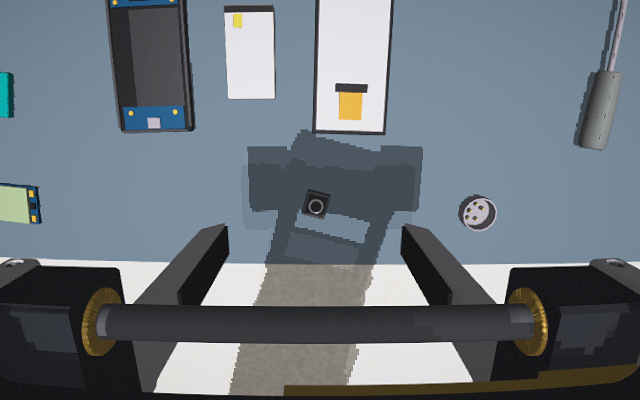

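The battery is down at (250,52), between the phone (right edge col ~190) and the display (left edge col ~315). The camera module is at (316,205) and the dish at (477,212).

Run:
```python
from h import *
c=pickle.load(open("w2.pkl","rb")); im=c["img"].astype(int); s=im.sum(2)
print("batt",cast(c,[(224,8),(274,7),(275,98),(228,99)],11).round(1).tolist())
print("phone bot right edge",cast(c,[(194,129)],5).round(1), "top right",cast(c,[(188,106)],13).round(1),"disp left",cast(c,[(314,130),(317,30)],8).round(1).tolist())
def win(m,x0,y0,x1,y1):
    o=np.zeros_like(m,dtype=bool); o[y0:y1,x0:x1]=m[y0:y1,x0:x1]; return o
m=win(s<150,295,180,340,225); print("cam",rect(c,m,9), cast(c,[(316,206)],15))
big=cv2.resize(c["img"][170:240,280:350],None,fx=5,fy=5,interpolation=cv2.INTER_NEAREST)
b2=cv2.resize(c["img"][170:240,450:520],None,fx=5,fy=5,interpolation=cv2.INTER_NEAREST)
cv2.imwrite("pics/c2.png",np.hstack([big,b2]))
```

```text
batt [[625.3, -1.5], [625.8, -47.0], [545.3, -46.9], [544.3, -2.2]]
phone bot right edge [[515.7  34.3]] top right [[538.  36.]] disp left [[515.3, -83.9], [606.7, -86.0]]
cam [442.2 -85.7  25.5  22.8 -14.9] [[440.77660016 -86.47105318]]
```

View pics/c2.png

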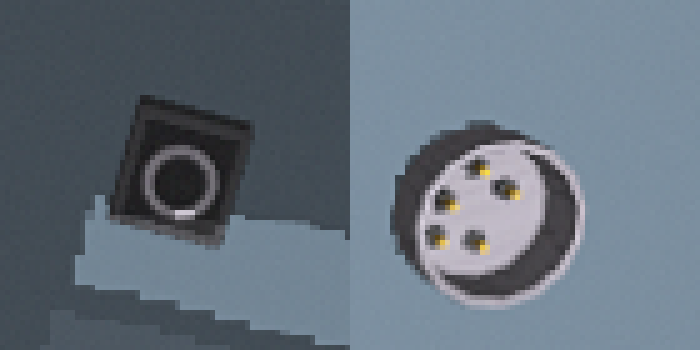

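The crop shows the camera module turned about -15°, with its lens up, and the dish upright. The battery lies at (585.5,-24.5), between edges at +35 and -85, which is good. Next I'll grasp the camera.

Emit:
arm_command(
  plan=[
    [1, -0.0255, 0.0012, 0, 0],
    [1, 0, 0, 0, 0.136],
    [1, 0, 0, 0.05, 0.136],
    [1, 0, 0, 0.05, 0],
    [1, 0, 0, 0.04, 0],
    [1, 0, 0, 0.02, 0],
    [1, 0, 0, 0.0095, 0],
    [1, 0, 0, 0, 0],
    [-0.7, 0, 0, 0, 0],
    [-0.7, 0, 0, 0, 0],
    [-0.7, 0, 0, 0, 0],
    [-0.7, 0, 0, 0, 0],
    [-0.7, 0, 0, 0, 0],
    [-0.7, 0, 0, 0, 0],
    [-0.7, 0, 0, 0, 0],
    [-0.7, 0, 0, 0, 0],
  ],
  newtons=12,
)

```text
clock: 10.0
eef_pos: [440.9, -86.2, 4.6]
eef_rot: [3.142, 0.0, -0.263]
wrist_force: [-0.1, 0.1, -0.3]
finger_gap: 23.8
finger_force: 12.0
```

Emit:
arm_command(
  plan=[
    [-0.7, 0, 0, -0.02, 0],
    [-0.7, 0, 0, -0.04, -0.138],
    [-0.7, 0, 0, -0.02, -0.138],
    [-0.7, 0, 0, 0, 0],
    [-0.7, 0.0462, -0.012, 0, 0],
    [-0.7, 0.0462, -0.012, 0, 0],
    [-0.7, 0.0462, -0.012, 0, 0],
    [-0.7, 0.0462, -0.012, 0, 0],
    [-0.7, 0.0462, -0.012, 0, 0],
    [-0.7, 0, 0, 0.03, 0],
    [-0.7, 0, 0, 0.02, 0],
    [-0.7, 0, 0, 0.02, 0],
    [-0.7, 0, 0, 0, 0],
    [-0.7, 0, 0, 0, 0],
  ],
)

```text
clock: 11.75
eef_pos: [671.5, -23.4, 15.6]
eef_rot: [3.141, -0.001, 0.012]
wrist_force: [-0.5, 0.9, -0.9]
finger_gap: 24.1
finger_force: 12.0
```

Emit:
arm_command(
  plan=[
    [-0.7, 0, 0, 0.006, 0],
    [-0.7, 0, 0, 0.0045, 0],
    [-0.7, 0, 0, 0, 0],
    [-0.7, 0, 0, 0, 0],
    [-0.1, 0, 0, 0, 0],
    [-0.1, 0, 0, 0, 0],
    [-0.1, 0, 0, 0, 0],
    [-0.1, 0, 0, -0.02, 0],
    [-0.1, 0, 0, -0.05, 0],
    [-0.1, 0, 0, -0.05, 0],
    [1, 0, 0, -0.05, 0],
    [1, -0.033, -0.039, 0, 0],
    [1, -0.033, -0.039, 0, 0],
    [1, -0.033, -0.039, 0, 0],
    [1, -0.033, -0.039, 0, 0],
    [1, -0.033, -0.039, 0, 0],
    [1, -0.033, -0.039, 0, 0],
    [1, -0.033, -0.039, 0, 0],
    [1, 0, 0, 0, 0],
    [1, 0, 0, 0, 0],
  ],
)

```text
clock: 14.25
eef_pos: [437.1, 246.6, 175.2]
eef_rot: [-3.141, -0.001, 0.013]
wrist_force: [0.6, -0.2, 0.7]
finger_gap: 94.4
finger_force: 0.0
```

```bash
python3 -c "
from h import *
snap('w3')"
```

```text
(no output)
```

View pics/w3.png

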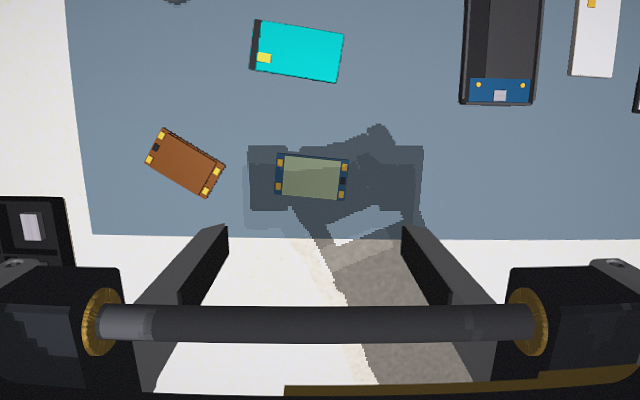

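The board is at (312,176), long axis roughly along image x. Turquoise is at (297,51), brown at (185,163), and the phone's left edge is at col ~460.

Run:
```python
from h import *
c=pickle.load(open("w3.pkl","rb"))
p=cast(c,[(279,152),(349,159),(344,201),(274,195)],7); print(p.round(1).tolist(),p.mean(0)); 
q=cast(c,[(281,156),(341,160),(337,200),(277,196)],11); print("shield",q.round(1).tolist(),q.mean(0))
for a,b in((p[0],p[1]),(p[3],p[2]),(q[0],q[1]),(q[3],q[2])): d=b-a; print(np.linalg.norm(d),np.degrees(np.arctan2(d[1],d[0])))
print("turq",cast(c,[(344,34),(337,83)],11).round(1).tolist(),"phone left",cast(c,[(459,101),(467,10)],13).round(1).tolist())
```

```text
[[463.4, 282.1], [457.3, 212.8], [414.2, 216.4], [419.6, 287.6]] [438.64229993 249.73318256]
shield [[460.1, 279.7], [456.8, 221.0], [416.2, 223.8], [419.6, 284.2]] [438.19828095 252.19889754]
69.48773807734277 -95.03233337988537
71.45495229714459 -94.34816934102987
58.79097152903929 -93.13794298672909
60.43783865746529 -93.22481066060134
turq [[573.0, 221.5], [529.5, 226.8]] phone left [[515.5, 110.5], [597.0, 110.1]]
```

Emit:
arm_command(
  plan=[
    [1, 0.0014, -0.0039, 0, 0],
    [1, 0, 0, 0, -0.186],
    [1, 0, 0, 0, -0.186],
    [1, 0, 0, 0, -0.186],
    [1, 0, 0, 0, -0.186],
    [1, 0, 0, 0, -0.186],
    [1, 0, 0, 0.03, -0.186],
    [1, 0, 0, 0.04, -0.186],
    [1, 0, 0, 0.04, -0.186],
    [1, 0, 0, 0.03, 0],
    [1, 0, 0, 0.02, 0],
    [1, 0, 0, 0.0105, 0],
    [1, 0, 0, 0, 0],
    [-0.3, 0, 0, 0, 0],
    [-0.3, 0, 0, 0, 0],
    [-0.3, 0, 0, 0, 0],
    [-0.3, 0, 0, 0, 0],
    [-0.3, 0, 0, 0, 0],
    [-0.3, 0, 0, 0, 0],
    [-0.3, 0, 0, 0, 0],
  ],
  newtons=15,
)

```text
clock: 16.8
eef_pos: [438.0, 250.7, 3.7]
eef_rot: [-3.142, 0.0, 1.501]
wrist_force: [0.2, -0.5, -0.1]
finger_gap: 41.2
finger_force: 15.0
```

Emit:
arm_command(
  plan=[
    [-0.3, 0, 0, -0.02, 0],
    [-0.3, 0, 0, -0.04, 0],
    [-0.3, -0.0199, 0.0388, 0, 0],
    [-0.3, -0.0199, 0.0388, 0, 0],
    [-0.3, -0.0199, 0.0388, 0, 0],
    [-0.3, -0.0199, 0.0388, 0, 0],
    [-0.3, 0, 0, 0, 0.186],
    [-0.3, 0, 0, 0, 0.186],
    [-0.3, 0, 0, 0, 0.186],
    [-0.3, 0, 0, 0, 0.186],
    [-0.3, 0, 0, 0, 0.186],
    [-0.3, 0, 0, 0, 0.186],
    [-0.3, 0, 0, 0, 0.186],
    [-0.3, 0, 0, 0, 0.186],
    [-0.3, 0, 0, 0.03, 0],
    [-0.3, 0, 0, 0.02, 0],
    [-0.3, 0, 0, 0, 0],
    [-0.3, 0, 0, 0, 0],
  ],
)

```text
clock: 19.05
eef_pos: [587.7, 160.5, 14.4]
eef_rot: [-3.141, -0.001, 0.013]
wrist_force: [1.2, -0.4, -0.3]
finger_gap: 41.8
finger_force: 15.0
```

Emit:
arm_command(
  plan=[
    [-0.3, 0, 0, 0.006, 0],
    [-0.3, 0, 0, 0.004, 0],
    [-0.3, 0, 0, 0, 0],
    [-0.3, 0, 0, 0, 0],
    [0.2, 0, 0, 0, 0],
    [0.2, 0, 0, 0, 0],
    [0.2, 0, 0, 0, 0],
    [0.2, 0, 0, -0.02, 0],
    [0.2, 0, 0, -0.05, 0],
    [0.2, 0, 0, -0.05, 0],
    [1, 0, 0, -0.05, 0],
    [1, -0.03, 0.03, -0.02, 0],
    [1, -0.03, 0.03, -0.02, 0],
    [1, 0, 0, 0, 0],
    [1, 0, 0, 0, 0],
  ],
)

```text
clock: 20.92
eef_pos: [528.3, 99.9, 214.3]
eef_rot: [-3.141, -0.001, 0.013]
wrist_force: [-0.1, 0.5, -0.1]
finger_gap: 93.8
finger_force: 0.0
```

```bash
python3 -c "
from h import *
snap('w4')"
```

```text
(no output)
```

View pics/w4.png

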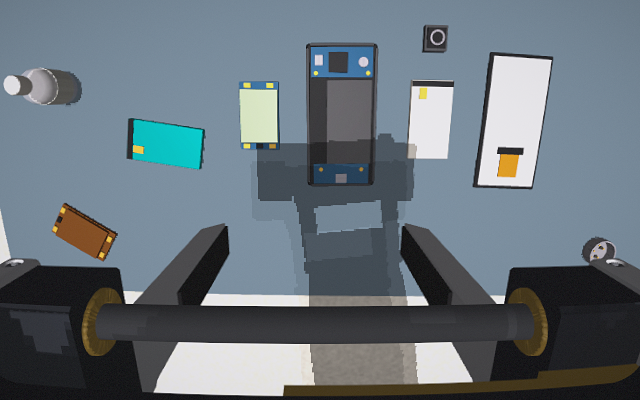

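All parts are laid out: board (259,115), phone (341,114), battery (430,120), camera module (435,39) and display (512,121). The dish is at (599,250). Next are checks and the dish position.

Run:
```python
from h import *
c=pickle.load(open("w4.pkl","rb"))
def s(n,pts,z):
    p=cast(c,pts,z); print(n,p.round(1).tolist(),"mean",p.mean(0).round(1))
s("board",[(239,82),(279,81),(280,149),(240,150)],7)
s("shield",[(240,88),(279,88),(279,143),(239,143)],11)
s("phone",[(307,44),(377,43),(373,185),(306,185)],13)
s("batt",[(412,80),(454,82),(448,158),(407,157)],11)
s("disp",[(490,53),(552,57),(533,188),(474,186)],8)
s("camtop",[(424,26),(447,26),(446,52),(422,52)],8)
# dish from w2 (seen obliquely): bright rim ellipse on plane z=19
c=pickle.load(open("w2.pkl","rb"))
r=np.array([(416,220),(470,147),(525,140),(583,205),(555,280),(470,304)],float)
px=np.c_[450+(r[:,0]-350)/5,170+r[:,1]/5]-.4
w=cast(c,px,19).astype(np.float32); print(cv2.minEnclosingCircle(w))
```

```text
board [[623.3, 180.8], [624.5, 138.5], [552.7, 138.1], [551.2, 182.1]] mean [587.9 159.9]
shield [[617.0, 179.1], [617.2, 138.2], [559.7, 138.7], [559.3, 182.1]] mean [588.3 159.5]
phone [[660.9, 109.2], [663.0, 38.1], [514.9, 35.2], [514.0, 109.2]] mean [588.2  72.9]
batt [[627.5, -0.7], [626.7, -45.6], [546.0, -46.6], [546.3, -0.9]] mean [586.6 -23.4]
disp [[657.8, -83.0], [657.2, -153.0], [512.8, -152.4], [514.1, -81.3]] mean [ 585.5 -117.4]
camtop [[681.9, -10.6], [682.8, -34.6], [657.0, -35.6], [656.2, -10.2]] mean [669.5 -22.7]
((434.4128723144531, -252.00552368164062), 17.892757415771484)
```

Emit:
arm_command(
  plan=[
    [1, -0.0141, 0.0501, 0, 0],
    [1, -0.0141, 0.0501, 0, 0],
    [1, -0.0141, 0.0501, 0, 0],
    [1, -0.0141, 0.0501, 0, 0],
    [1, -0.0141, 0.0501, 0, 0],
    [1, -0.0141, 0.0501, 0, 0],
    [1, -0.0141, 0.0501, 0, 0],
    [1, 0, 0, 0.05, 0],
    [1, 0, 0, 0.05, 0],
    [1, 0, 0, 0, 0],
    [1, 0, 0, 0, 0],
  ],
)

```text
clock: 22.35
eef_pos: [434.9, -252.5, 115.2]
eef_rot: [3.141, -0.001, 0.013]
wrist_force: [0.3, 0.1, -0.4]
finger_gap: 94.0
finger_force: 0.0
```

```bash
python3 -c "
from h import *
c=snap('w5')
cv2.imwrite('pics/w5c.png',cv2.resize(c['img'][100:250,240:400],None,fx=4,fy=4,interpolation=cv2.INTER_NEAREST)[:600])"
```

```text
(no output)
```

View pics/w5c.png

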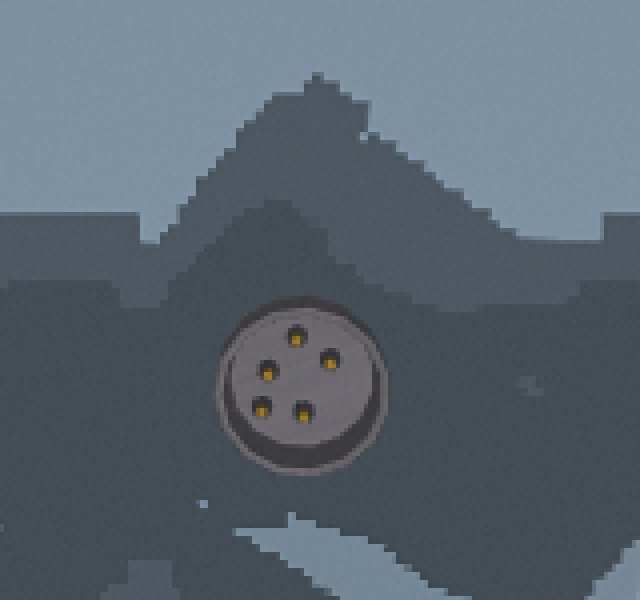

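The dish rim is a circle at crop (302,390), i.e. pixel (315,197), upright under the gripper.

```bash
python3 -c "
from h import *
c=pickle.load(open('w5.pkl','rb'))
print(cast(c,[(315.1,197.1),(293.9,197),(336.6,197),(315,218.3)],19))"
```

```text
[[ 434.64193785 -253.0212482 ]
 [ 434.50967974 -235.95199251]
 [ 434.94220162 -270.33128848]
 [ 416.71195096 -253.17503728]]
```

Emit:
arm_command(
  plan=[
    [1, 0, 0.0005, 0.05, 0],
    [1, 0, 0, 0.03, 0],
    [1, 0, 0, 0.018, 0],
    [1, 0, 0, 0.008, 0],
    [1, 0, 0, 0, 0],
    [-0.5, 0, 0, 0, 0],
    [-0.5, 0, 0, 0, 0],
    [-0.5, 0, 0, 0, 0],
    [-0.5, 0, 0, 0, 0],
    [-0.5, 0, 0, 0, 0],
    [-0.5, 0, 0, 0, 0],
    [-0.5, 0, 0, 0, 0],
    [-0.5, 0, 0, 0, 0],
  ],
  newtons=12,
)

```text
clock: 24.02
eef_pos: [433.8, -252.8, 7.6]
eef_rot: [-3.142, 0.0, 0.013]
wrist_force: [0.1, 0.2, -0.6]
finger_gap: 36.0
finger_force: 12.0
```

Emit:
arm_command(
  plan=[
    [-0.5, 0, 0, -0.01, 0],
    [-0.5, 0, 0, -0.025, 0],
    [-0.5, 0, 0, -0.025, 0],
    [-0.5, 0.007, -0.018, 0, 0],
    [-0.5, 0.0132, -0.0342, 0, 0],
    [-0.5, 0.0132, -0.0342, 0, 0],
    [-0.5, 0.0132, -0.0342, 0, 0],
    [-0.5, 0.0132, -0.0342, 0, 0],
    [-0.5, 0.0132, -0.0342, 0, 0],
    [-0.5, 0.0132, -0.0342, 0, 0],
    [-0.5, 0.0132, -0.0342, 0, 0],
    [-0.5, 0.0132, -0.0342, 0, 0],
    [-0.5, 0.0132, -0.0342, 0, 0],
    [-0.5, 0.0132, -0.0342, 0, 0],
    [-0.5, 0.0132, -0.0342, 0, 0],
    [-0.5, 0.0062, -0.0162, 0, 0],
    [-0.5, 0, 0, 0, 0],
    [-0.5, 0, 0, 0, 0],
  ],
)

```text
clock: 26.28
eef_pos: [586.7, 158.5, 67.7]
eef_rot: [3.141, 0.0, 0.012]
wrist_force: [-0.7, 0.8, -0.7]
finger_gap: 35.9
finger_force: 12.0
```

```bash
python3 -c "
from h import *
c=snap('w6')
from cell import manip
print([manip.read_state()['eef_pos'].round(1).tolist() for _ in range(2)])"
```

```text
[[586.8, 158.5, 67.7], [586.8, 158.5, 67.7]]
```

View pics/w6.png

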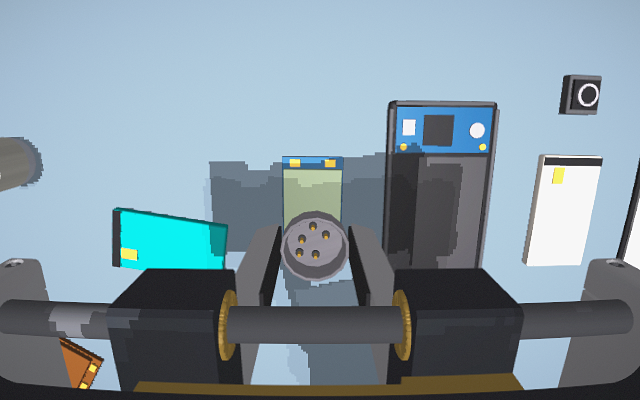

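The dish is held upright at (315,245), over the board at (312,190). I'll lower it onto the shield.

Emit:
arm_command(
  plan=[
    [-0.5, 0.0012, -0.0012, 0.02, 0],
    [-0.5, 0, 0, 0.015, 0],
    [-0.5, 0, 0, 0.008, 0],
    [-0.5, 0, 0, 0.005, 0],
    [-0.5, 0, 0, 0.0025, 0],
    [-0.5, 0, 0, 0, 0],
    [-0.5, 0, 0, 0, 0],
  ],
)

```text
clock: 27.2
eef_pos: [588.4, 160.9, 17.5]
eef_rot: [-3.141, -0.001, 0.013]
wrist_force: [-0.5, 0.6, -0.9]
finger_gap: 35.6
finger_force: 12.0
```

Emit:
arm_command(
  plan=[
    [-0.5, 0, 0, 0.0008, 0],
    [-0.5, 0, 0, 0.0005, 0],
    [-0.5, 0, 0, 0, 0],
    [-0.5, 0, 0, 0, 0],
  ],
)

```text
clock: 27.7
eef_pos: [588.2, 160.8, 15.9]
eef_rot: [3.142, -0.0, 0.013]
wrist_force: [0.1, 0.1, -0.4]
finger_gap: 36.0
finger_force: 12.0
```

Emit:
arm_command(
  plan=[
    [-0.5, 0, 0, 0.0003, 0],
    [-0.5, 0, 0, 0, 0],
    [-0.3, 0, 0, 0, 0],
    [-0.2, 0, 0, 0, 0],
    [0.0, 0, 0, 0, 0],
    [0.2, 0, 0, 0, 0],
    [0.2, 0, 0, 0, 0],
    [0.2, 0, 0, 0, 0],
    [0.2, 0, 0, -0.02, 0],
    [0.2, 0, 0, -0.05, 0],
    [0.2, 0, 0, -0.05, 0],
    [0.2, 0, 0, -0.05, 0],
    [0.2, -0.03, 0.03, -0.02, 0],
    [0.2, -0.03, 0.03, -0.02, 0],
    [0.2, 0, 0, 0, 0],
    [0.2, 0, 0, 0, 0],
  ],
)

```text
clock: 29.7
eef_pos: [529.2, 100.3, 226.2]
eef_rot: [-3.141, -0.001, 0.013]
wrist_force: [0.2, 0.6, 0.1]
finger_gap: 56.2
finger_force: 0.0
```

```bash
python3 -c "
from h import *
c=snap('w7')"
```

```text
(no output)
```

View pics/w7.png

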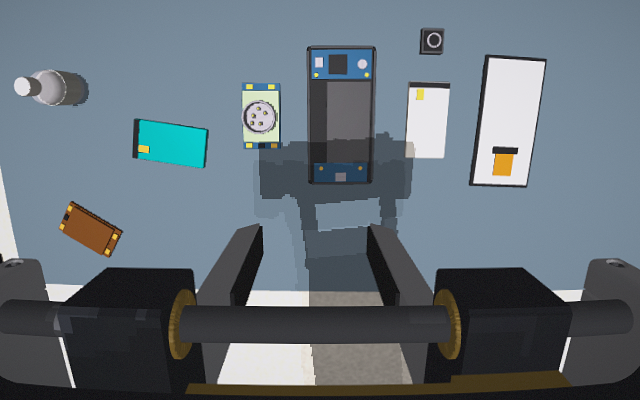

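The dish stands upright at (260,117) on the board's middle at (261,116), everything else is undisturbed, and the gripper is clear. I'll hand it in.

```bash
python3 -c "
from cell import ticket
print(ticket.sign_off())"
```

```text
the job is handed in; nothing more can be done
None
```

I placed the battery, camera module, board and dish as asked, the dish upright on the middle of the board, released all of them with nothing else touched, and handed the job in at about 30 s of the 96 s; no verdict was returned.

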